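Raise the strainer stand to its next hole

ROBOT

A 6-joint arm with a two-finger parallel gripper is mounted at the origin on a cart in front of the work surface, level with it; the furniture and walls round the work are solid. World frame = base frame: x ahead of the robot, y to its left, z up, the work surface at z = 0. Lengths are in mm, angles in rad, forces in N, time in s.
With the tool pointing down it reaches from about 275 to 850 mm from the base axis. Payload 5.2 kg.
Tool frame: the origin (TCP) lies midway between the tips of the shut fingers; the grasp point (between the pads) lies 19 mm behind it; x points along the fingers, y is the direction in which the jaws open and shut, and the axes are right-handed (so a half turn about x gives the same grasp; the last joint's range is limited). The gripper opens to 85 mm and grips with 20 to 120 N. Pads are 22 mm wide; open, the fingers measure 114 mm over their backs; the gripper's body (76 mm by 85 mm) begins 54 mm behind the grasp point. The pads swing forward as they close: fully open they stand 13 mm farther back than shut.
Start: joints at [-0.933, 0.259, 1.535, -0, 1.348, -0.203], TCP at [409.864, -366.765, 231.31] pointing down, gripper open.
Joint ranges: [-3.14, 3.14], [-0.91, 2.08], [0.19, 2.58], [-1.22, 4.36], [0.22, 2.71], [-3.12, 3.12]. Speed limits (rad/s): [2.57, 2.57, 3.14, 3.14, 3.14, 3.14].

INTERFACE

Orientations are given as a rotation vector (axis times angle).
In Python, from station import env gives the robot as it stands.
- The arm moves only by the tool step_arm, never from a script. Its argument "commands" is a list that holds one entry, the list of rows, each a list of 7 numbers: the shift along the tool's x, y, z in cm, then the turn, a rotation vector about the tool's x, y, z in degrees, then the opening, from 0 (shut) to 1 (fully open). In form: [[[dx, dy, dz, ax, ay, az, jaw], ...]]. A call has 1 to 10 rows; each row is the pose to reach, as a shift and turn from the pose commanded when the call began, along the tool's axes at that moment; what a row does not reach only later rows make up. A row lasts 1/12 s, in which the tool goes at most 41.7 mm and 7.16 degrees, less where a joint would pass 70% of its speed; a pose out of reach is approached as far as the arm can. A call with a gripper value outside its range is refused whole. The fingers move at their own pace and stop on an object; the grip force is fixed at half the most. Time passes only in rows, so rows that repeat a pose let the fingers close. It gives the time, the measured TCP pose, the force and the opening at its end, in the units of the state.
- env.read_state(): the state, without advancing time (a new reading comes with each control period).
- env.snapshot(name): name is "scene" or "top"; returns a dict with "frame" (480x640x3 uint8, red, green, blue), "mtx" (3x3 intrinsics, pixels), "k1" (the pictures are not rectified: a ray, as slopes to the right and down, at radius r is drawn at 1 + k1 r^2 times it, then the intrinsics apply), "origin" and "rotation" of the camera in the world. Camera axes: x right, y down, z forward; pixel columns grow to the right and rows downward; lengths in mm; the calibration is good to about 2 mm. A picture is of the moment at which its call begins. There is no depth.
- env.finish_job(): hands the job in, once; it reports no verdict.
Trained networks look in the newest picture that a camera, given by its name, has taken for a name from the list of things; names that differ only in an ending like _2 or _b are one class to them, and where a whole thing is asked for, a point or a joint stands for the part that bears it (a point fixed in the world has none). Each returns a list of dicts, best first, with "confidence" (0 to 1); they miss things now and then, are a little off and sometimes report something else, mostly with a low value. They report only what shows in the picture. A call takes as long as a camera call.
- env.find_in(name, camera): "position" ([x, y, z] in mm, in the coordinates of the camera as it stood for that picture, good to about 4 mm: the middle of the surface that is visible of it).
- env.masks_of(name, camera): "region" (480x640 bool, what is visible of it).
- env.place_of(name, camera): "position" ([x, y, z] in mm, in the coordinates of the camera as it stood for that picture, good to about 4 mm: a listed point, or the origin of a listed thing).
The state is a dict: "clock": time; "joints": joint angles; "joint_velocities": joint speeds; "joint_torque": joint torques, N m; "ee_pos": TCP position; "tool_rot": TCP orientation; "force": force on the tool from outside, world axes, zero at the start; "wrist_torque": the same for the moment, N m; "opening": finger opening in mm.
Only numpy, scipy, OpenCV 4.12 (cv2) and the standard library are available. Lean on these libraries where they do the work, as an engineer would, in place of code of your own. Each camera call takes 0.05 s, during which the arm holds its last target.

TASK

The strainer on the little stand sits too low for a deep bowl. Squeeze in the red spring button through the sliding sleeve, raise the sleeve until the button pops out through the next hole down the sleeve, and let go so that the sleeve stays up by itself. Do it with feeling: never pull or push the sleeve hard against the button, and leave the bowls and other things where they are.

Things in the scene. Friction and masses are not known exactly. Their poses are not given: they have to be found in the camera images.
- stand: Fixed strainer stand. Its origin is on the work surface under the middle of its upright square post (24 mm). Its grey foot, 10 mm thick, is a 92 mm disc round the post and a 116 mm disc centred 105 mm from it along the stand's +y axis. z is up. The red button looks along the stand's -x axis. An upright brown board stands on the surface to its left and behind: come in over it.
- button: Red sprung button, 10 mm across, with a domed nose, in the post, 180 mm above the work surface; it never moves up or down. When it is out its origin is on the post's axis (axes as the stand's) and its nose ends 20 mm from the origin, 4 mm proud of the sleeve; it presses in up to 9 mm (spring 2.2 to 4 N, inside the sleeve). Not pressed, it locks the sleeve. It may not be loaded above 20 N.
- grip (a point): Point on the sleeve's axis at the centre of its upper hole, moving with the sleeve. Pinching the sleeve across its button face and the opposite face (32 mm, along the stand's x) here presses the button flush; lifting then rides the nose in the rest of the way (about 6 N more than its weight). Sleeve top 23 mm above, lower end 108 mm below this point; holes 13 mm wide.
- sleeve (a joint): Height of the sleeve above its lowest position, m, 0 to 0.080; at 0 the button stands out of the upper hole. Aluminium square tube, 32 x 32 mm, wall 2.5 mm, sliding on the post. With its strainer (98 mm wire ring centred 105 mm out along the stand's +y, 98 mm below the upper hole) it weighs 0.35 to 0.65 kg and falls if let go unlocked.
- plate_face (a point): Middle of the sleeve's button face, 62 mm below the upper hole, moving with the sleeve. About here a dark steel plate (28 wide, 61 high, 1.5 mm proud) is clamped, at a different height each time, with the next hole at its centre, 50 to 74 mm below the upper hole (not measured: feel for it). With the button in it the sleeve is held with 1.5 mm of play either way.
- pale_bowl: Pale pulp bowl, 146 x 153 x 45 mm, loose on the stand's foot under the strainer; origin under its middle. Leave alone.
- black_bowl: Two nested black bowls, 150 mm across, 78 mm high; origin under the middle. Leave alone.
- timer: Kitchen timer, white with red dial, 68 mm across, 36 mm high; origin under the middle. Leave alone.
- caddy: Seasoning box with clear lid, 115 x 152 x 68 mm; origin under the middle. Leave alone.
- spoon: Measuring spoon, 132 mm long; origin under the middle. Leave alone.
- tape_roll: Roll of tan tape, 100 mm across, 25 mm high; origin under the middle. Leave alone.

How it is judged:
By the outcome, as a careful person would: the job done as asked, in the order asked, and still so for the second after the job is handed in, with the robot touching nothing.
It also fails if it takes over 45 s, if anything falls off the work surface, if the arm or the gripper's body presses on something with over 40 N, if the wrist force passes 120 N, or if a joint passes its speed limit or range.

## Working session

There is one attempt and no reset: what is moved stays moved. The work goes in short steps, Python scripts to look and compute and a tool call to move; the robot and the scene stay as the last step left them, time stands still between calls to the robot, and variables do not carry over. Pictures are saved under pics/ and viewed, and the job is handed in when it is done.

Besides the shell and the picture viewer there is one more tool, called after "Request:" as name([rows], argument=value, ...), one row to a line, values as JSON. step_arm: Moves the arm, as the interface text tells. Its arguments: {"type":"object","properties":{"commands":{"type":"array","items":{"type":"array","items":{"type":"array","items":{"type":"number"}}}}},"required":["commands"]}

```bash
ls; mkdir -p pics
cat > h.py <<'E'
import numpy as np, cv2
from station import env
def save(n,s): cv2.imwrite(f'pics/{n}.png', s['frame'][:,:,::-1])
def w(s,p): return np.array(s['rotation'])@np.array(p)+np.array(s['origin'])
def proj(s,P):
    c=np.array(s['rotation']).T@(np.array(P,float)-np.array(s['origin']))
    a=c[:2]/c[2]; r2=a@a; a=a*(1+s['k1']*r2); M=np.array(s['mtx']); return M[0,0]*a[0]+M[0,2],M[1,1]*a[1]+M[1,2]
def ray(s,u,v):
    M=np.array(s['mtx']); d=np.array([(u-M[0,2])/M[0,0],(v-M[1,2])/M[1,1]]); a=d.copy()
    for _ in range(20): a=d/(1+s['k1']*(a@a))
    r=np.array(s['rotation'])@np.array([a[0],a[1],1]); return np.array(s['origin']),r/np.linalg.norm(r)
E
python3 - <<'E'
from h import *
np.set_printoptions(precision=1,suppress=True)
for c in ['scene','top']:
    s=env.snapshot(c); save(c+'0',s); print(c,s['origin'],s['k1'])
    for n in ['stand','button','grip','plate_face','pale_bowl','black_bowl','timer','caddy','spoon','tape_roll']:
        r=env.place_of(n,c)
        print(n,[(round(d['confidence'],2),w(s,d['position'])) for d in r[:2]])
st=env.read_state(); print(st)
E
```

```text
pics
scene [-66.3 608.6 758.8] -0.049906392283008326
stand [(0.89, array([-1105.9,  -431. ,  -280.8])), (0.59, array([-1361.5,  -686.6,  -536.4]))]
button []
grip [(0.63, array([-1361.6,  -686.7,  -536.5]))]
plate_face [(0.87, array([-1266.6,  -591.7,  -441.5]))]
pale_bowl [(0.71, array([-850.7, -175.8,  -25.6]))]
black_bowl [(0.69, array([-1594.4,  -919.5,  -769.3]))]
timer [(0.44, array([-1866. , -1191.1, -1040.8]))]
caddy []
spoon []
tape_roll [(0.59, array([-1304.3,  -629.4,  -479.2]))]
top [ 290.6 -190.5 1297. ] -0.11523855162404156
stand [(0.83, array([ 378.3, -102.8, 1384.8])), (0.54, array([-283.5, -764.6,  722.9]))]
button [(0.6, array([-439.3, -920.4,  567.1]))]
grip [(0.65, array([ 372. , -109.1, 1378.4])), (0.62, array([ 685.4,  204.3, 1691.8]))]
plate_face [(0.79, array([ 404.1,  -77. , 1410.6])), (0.7, array([ -41.8, -522.9,  964.6]))]
pale_bowl [(0.7, array([ 690.2,  209. , 1696.6]))]
black_bowl [(0.61, array([ 369.5, -111.6, 1375.9]))]
timer [(0.66, array([-119.2, -600.3,  887.3]))]
caddy [(0.85, array([-448.7, -929.8,  557.7]))]
spoon [(0.67, array([ 185.9, -295.2, 1192.3]))]
tape_roll [(0.93, array([ -37.1, -518.2,  969.4])), (0.19, array([ 181.6, -299.5, 1188. ]))]
{'clock': 1.1, 'joints': array([-0.9,  0.3,  1.5, -0. ,  1.3, -0.2]), 'joint_velocities': array([-0.,  0., -0.,  0., -0.,  0.]), 'joint_torque': array([  0. , -44.6, -29.1,  -0. ,   0. ,   0. ]), 'ee_pos': array([ 409.9, -366.8,  231.3]), 'tool_rot': array([ 1.7,  0.8, -1.7]), 'force': array([ 0.2,  0.5, -0.2]), 'wrist_torque': array([-0. , -0.1, -0.1]), 'opening': 85.26769910623351}
```

```bash
sed -i 's/^def save/from scipy.spatial.transform import Rotation as R\n_s=env.snapshot\ndef snap(c):\n    s=_s(c); r=np.array(s["rotation"]); s["rotation"]=R.from_rotvec(r).as_matrix() if r.shape==(3,) else r; return s\ndef save/' h.py
python3 - <<'E'
from h import *
np.set_printoptions(precision=1,suppress=True)
for c in ['scene','top']:
    s=snap(c); save(c+'1',s); print(c,s['rotation'],s['mtx'])
    for n in ['stand','button','grip','plate_face','pale_bowl','sleeve']:
        r=env.place_of(n,c) if n!='sleeve' else env.find_in(n,c)
        print(n,[(round(d['confidence'],2),w(s,d['position']),np.array(proj(s,w(s,d['position'])))) for d in r[:2]])
st=env.read_state(); print(st['clock'],R.from_rotvec(st['tool_rot']).as_matrix())
E
```

```text
scene [[-0.8 -0.3  0.5]
 [-0.6  0.4 -0.7]
 [ 0.  -0.8 -0.5]] [[620.3   0.  311.1]
 [  0.  620.3 249.6]
 [  0.    0.    1. ]]
stand [(0.56, array([489.3, -69.1,  -1.9]), array([288.5, 347.9]))]
button []
grip [(0.56, array([488.6, -69.7, 179.9]), array([287.9, 265.8]))]
plate_face [(0.59, array([472. , -72.9, 113.5]), array([296.9, 300.1]))]
pale_bowl [(0.83, array([455.7,  36.7,   9.5]), array([264.7, 383.4]))]
sleeve [(0.75, array([474.8,  -6.6,  79.2]), array([271.5, 334.2])), (0.75, array([472.5,  -7.6,  81.8]), array([272.9, 333.2]))]
top [[ 0.  -1.   0.2]
 [-1.  -0.  -0. ]
 [ 0.  -0.2 -1. ]] [[569.7   0.  321.5]
 [  0.  569.7 241.7]
 [  0.    0.    1. ]]
stand [(0.55, array([491. , -74.1,  -2.3]), array([270.3, 263. ]))]
button []
grip [(0.61, array([486.7, -63.4, 177.3]), array([257.3, 251.2]))]
plate_face [(0.87, array([469.1, -71.8, 116.2]), array([264.1, 264.7]))]
pale_bowl [(0.71, array([455.7,  37.6,  11.9]), array([220.4, 276.5]))]
sleeve [(0.81, array([472. ,  22.5,  78.7]), array([222.4, 265.1]))]
1.8 [[ 0.   0.7 -0.7]
 [ 0.  -0.7 -0.7]
 [-1.  -0.  -0. ]]
```

View pics/scene0.png

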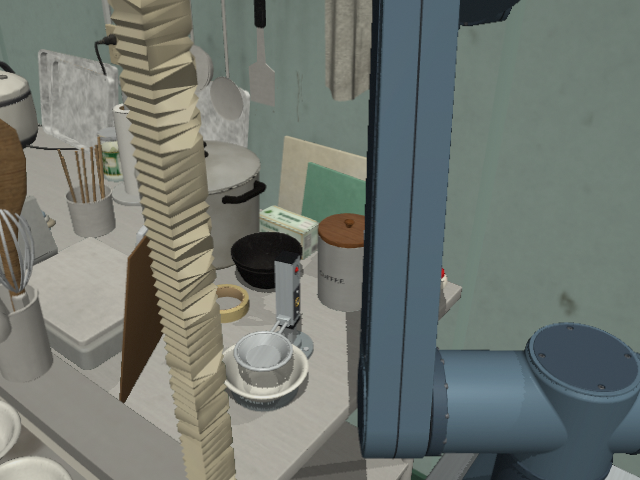

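View pics/top0.png

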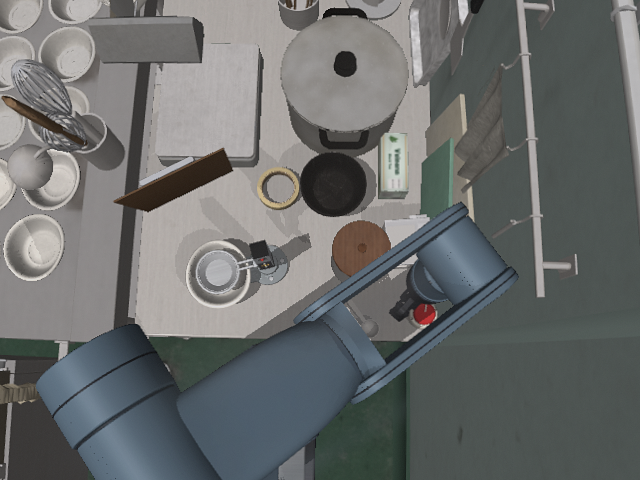

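Run:
```python
from h import *
a=cv2.imread('pics/scene0.png')[220:420,200:360]; b=cv2.imread('pics/top0.png')[220:320,170:310]
cv2.imwrite('pics/zs.png',cv2.resize(a,(480,600),interpolation=cv2.INTER_CUBIC)); cv2.imwrite('pics/zt.png',cv2.resize(b,(700,500),interpolation=cv2.INTER_CUBIC))
```

```text
(no output)
```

View pics/zs.png

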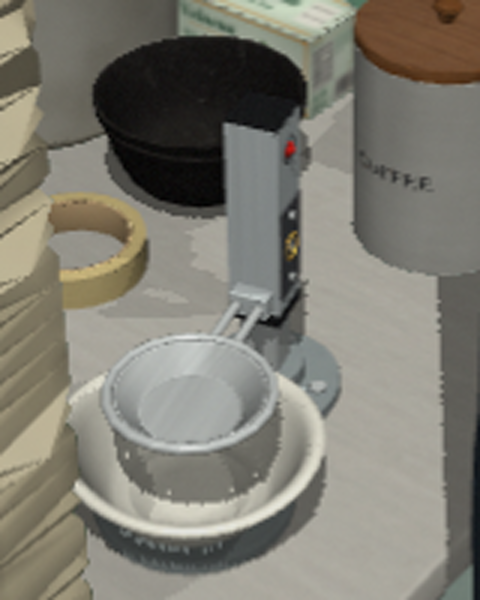

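View pics/zt.png

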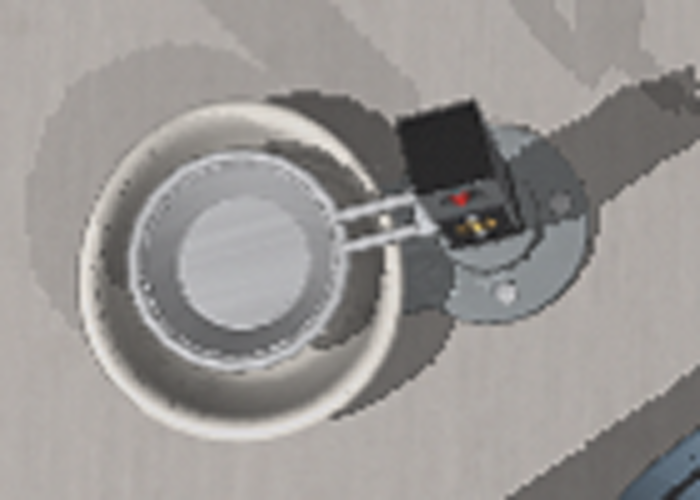

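Run:
```python
from h import *
from scipy.optimize import least_squares
np.set_printoptions(precision=2,suppress=True)
S=snap('scene');T=snap('top')
def pt(p,l):
    c,s=np.cos(p[2]),np.sin(p[2]); return np.array([p[0]+c*l[0]-s*l[1],p[1]+s*l[0]+c*l[1],l[2]])
# params x,y,th, platez, cam biases ignored
obs=[(S,[-19,0,180],(296.3,269.7)),(T,[-19,0,180],(262.2,259.6)),(S,[0,105,82],(263.3,351)),(T,[0,105,82],(217.6,271.8))]
def f(p):
    r=[np.array(proj(s,pt(p,l)))-o for s,l,o in obs]
    r.append(np.array(proj(S,pt(p,[-17.5,0,p[3]])))-(297,301.7)); r.append(np.array(proj(T,pt(p,[-17.5,0,p[3]])))-(265.4,265.2))
    return np.concatenate(r)
o=least_squares(f,[490,-71,.3,118]); print(o.x,np.degrees(o.x[2]),o.fun)
p=o.x
for z in (203,206): print(z,[np.array(proj(T,pt(p,[a,b,z]))) for a,b in((16,16),(-16,16),(-16,-16),(16,-16))])
print('rot',R.from_rotvec(env.read_state()['tool_rot']).as_matrix(), env.read_state()['clock'])
```

```text
[487.78 -66.74   0.3  110.54] 17.079211619336935 [ 1.4  -0.78 -0.9  -0.08  0.71 -1.34 -0.91 -0.12 -0.01  0.26 -1.   -1.07]
203 [array([247.65, 242.9 ]), array([251.81, 258.41]), array([267.64, 253.94]), array([263.4 , 238.47])]
206 [array([247.46, 242.61]), array([251.63, 258.16]), array([267.5 , 253.68]), array([263.26, 238.17])]
rot [[-0.    0.75 -0.67]
 [-0.   -0.67 -0.75]
 [-1.    0.    0.  ]] 1.9
```

Run:
```python
from h import *
S=snap('scene');T=snap('top')
a,d=ray(S,348,218);b,e=ray(T,362,245)
A=np.stack([d,-e],1);t=np.linalg.lstsq(A,b-a,rcond=None)[0];print(a+t[0]*d,b+t[1]*e)
st=env.read_state();M=R.from_rotvec(st['tool_rot']).as_matrix()
print(M.T@(np.array([487,-69,300])-st['ee_pos']), st['force'])
```

```text
[ 503.2714538  -272.1500379   178.74477289] [ 502.85815184 -272.37654755  178.6828902 ]
[ -68.6947276  -141.12668566 -273.3057623 ] [0.64140495 0.29076614 0.78418095]
```

Request:
step_arm([
  [[-4, 0, 0, 0, 0, 0, 1], [-6.9, -1, -2, -6, 0, 0, 1], [-6.9, -3, -5.5, -13, 0, 0, 1], [-6.9, -5, -9, -20, 0, 0, 1], [-6.9, -7, -12.5, -27, 0, 0, 1], [-6.9, -9, -16, -34, 0, 0, 1], [-6.9, -11, -19.5, -41, 0, 0, 1], [-6.9, -13, -23, -48, 0, 0, 1], [-6.9, -14.1, -26.5, -55, 0, 0, 1], [-6.9, -14.1, -27.3, -58.9, 0, 0, 1]],
])

```text
clock: 2.83
ee_pos: [487.5, -64.1, 300.8]
tool_rot: [0.981, 1.34, -0.977]
force: [-0.4, -0.8, 0.1]
opening: 85.0
```

Request:
step_arm([
  [[0, 0, 0, 0, 0, 0, 1], [0, 0, 0, 0, 0, 0, 1]],
])

```text
clock: 3.0
ee_pos: [486.8, -69.0, 300.3]
tool_rot: [0.987, 1.335, -0.988]
force: [-0.1, -0.1, 0.3]
opening: 84.9
```

Run:
```python
from h import *
np.set_printoptions(precision=2,suppress=True)
T=snap('top');save('top2',T);S=snap('scene');save('scene2',S)
st=env.read_state();print(st['clock'],st['ee_pos'],R.from_rotvec(st['tool_rot']).as_matrix(),st['force'])
a=S['frame'][150:420,200:400,::-1]; b=T['frame'][180:320,170:350,::-1]
im=np.hstack([cv2.resize(a,(400,540)),cv2.resize(b,(400,311),interpolation=cv2.INTER_CUBIC).__class__(0) if 0 else np.vstack([cv2.resize(b,(400,311)),np.zeros((229,400,3),np.uint8)])])
cv2.imwrite('pics/z2.png',im)
```

```text
3.1 [486.53 -70.24 300.21] [[-0.    0.96  0.29]
 [-0.    0.29 -0.96]
 [-1.   -0.    0.  ]] [-0.78 -0.47 -0.58]
```

View pics/z2.png

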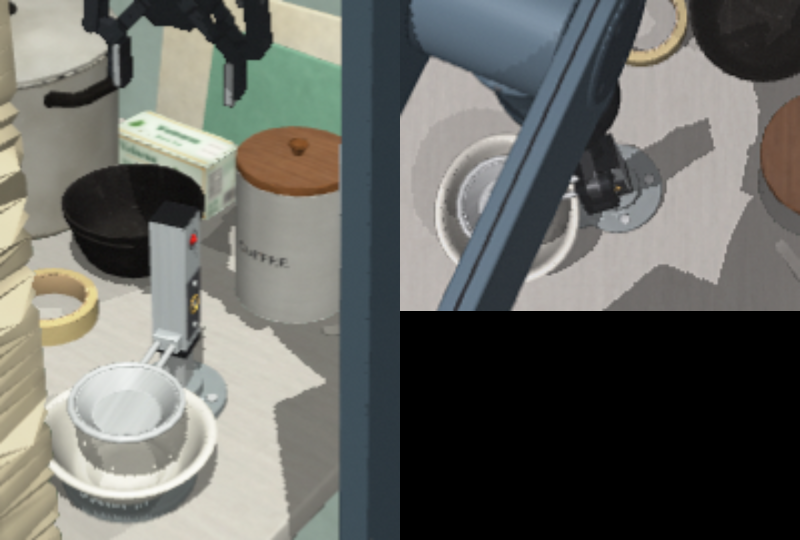

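Request:
step_arm([
  [[3, 0, 0, 0, 0, 0, 1], [6, 0, 0, 0, 0, 0, 1], [9, 0, 0, 0, 0, 0, 1], [11.5, 0, 0, 0, 0, 0, 1], [13.2, 0, 0, 0, 0, 0, 1], [14.2, 0, 0, 0, 0, 0, 1], [14.2, 0, 0, 0, 0, 0, 1], [14.2, 0, 0, 0, 0, 0, 1]],
])

```text
clock: 3.77
ee_pos: [486.9, -70.3, 158.6]
tool_rot: [0.988, 1.335, -0.989]
force: [0.1, -0.8, -0.4]
opening: 85.3
```

Run:
```python
from h import *
np.set_printoptions(precision=2,suppress=True)
S=snap('scene');save('scene3',S)
st=env.read_state();print(st['clock'],st['ee_pos'],st['force'])
cv2.imwrite('pics/z3.png',cv2.resize(S['frame'][200:380,220:400,::-1],(600,600),interpolation=cv2.INTER_CUBIC))
```

```text
3.8167 [487.52 -70.25 159.36] [ 0.06 -0.12  0.13]
```

View pics/z3.png

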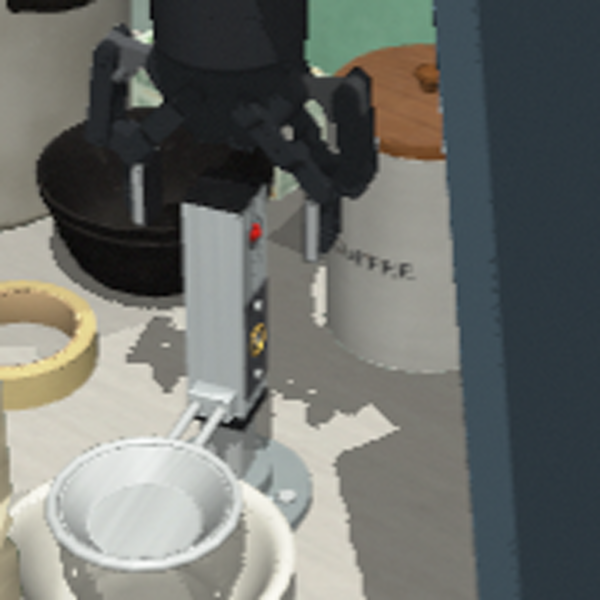

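Request:
step_arm([
  [[0, 0, 0, 0, 0, 0, 0.5], [0, 0, 0, 0, 0, 0, 0.48], [0, 0, 0, 0, 0, 0, 0.46], [0, 0, 0, 0, 0, 0, 0.46]],
])

```text
clock: 4.15
ee_pos: [487.2, -69.4, 159.0]
tool_rot: [0.987, 1.334, -0.986]
force: [0.1, 0.2, -0.1]
opening: 39.8
```

Request:
step_arm([
  [[0, 0, 0, 0, 0, 0, 0.44], [0, 0, 0, 0, 0, 0, 0.43], [0, 0, 0, 0, 0, 0, 0.43]],
])

```text
clock: 4.4
ee_pos: [486.9, -69.2, 158.4]
tool_rot: [0.987, 1.336, -0.987]
force: [0.7, -0.2, -0.5]
opening: 36.6
```

Run:
```python
from h import *
np.set_printoptions(precision=2,suppress=True)
S=snap('scene');save('scene4',S)
st=env.read_state();print(st['clock'],st['ee_pos'],st['force'],st['opening'])
cv2.imwrite('pics/z4.png',cv2.resize(S['frame'][220:320,240:340,::-1],(600,600),interpolation=cv2.INTER_CUBIC))
```

```text
4.45 [486.84 -69.24 158.33] [-0.86  0.7   0.24] 36.929777315281456
```

View pics/z4.png

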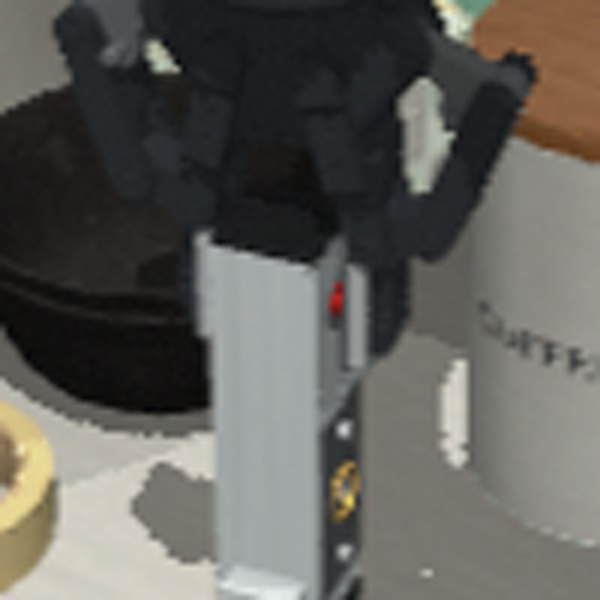

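Request:
step_arm([
  [[0, 0, 0, 0, 0, 0, 0.41], [0, 0, 0, 0, 0, 0, 0.41]],
])

```text
clock: 4.62
ee_pos: [487.3, -69.1, 158.4]
tool_rot: [0.988, 1.335, -0.986]
force: [0.8, 0.7, -0.1]
opening: 35.2
```

Request:
step_arm([
  [[0, 0, 0, 0, 0, 0, 0.39], [0, 0, 0, 0, 0, 0, 0.39]],
])

```text
clock: 4.78
ee_pos: [488.1, -68.9, 158.6]
tool_rot: [0.989, 1.334, -0.985]
force: [4.6, 2.8, -0.6]
opening: 33.7
```

Request:
step_arm([
  [[0, 0.12, 0, 0, 0, 0, 0.39], [0, 0.15, 0, 0, 0, 0, 0.39]],
])

```text
clock: 4.95
ee_pos: [488.1, -68.9, 158.4]
tool_rot: [0.986, 1.336, -0.987]
force: [-0.7, 0.4, 1.8]
opening: 33.6
```

Request:
step_arm([
  [[0, 0, 0, 0, 0, 0, 0.37], [0, 0, 0, 0, 0, 0, 0.35]],
])

```text
clock: 5.12
ee_pos: [488.6, -68.8, 158.7]
tool_rot: [0.988, 1.335, -0.987]
force: [1.3, 3.1, 4.7]
opening: 31.4
```

Request:
step_arm([
  [[0, 0, 0, 0, 0, 0, 0.2], [0, 0, 0, 0, 0, 0, 0]],
])

```text
clock: 5.28
ee_pos: [488.7, -68.8, 158.7]
tool_rot: [0.988, 1.335, -0.987]
force: [1.1, 2.4, 5.9]
opening: 31.8
```

Request:
step_arm([
  [[0, 0, 0, 0, 0, 0, 0], [0, 0, 0, 0, 0, 0, 0]],
])

```text
clock: 5.45
ee_pos: [488.6, -68.8, 158.7]
tool_rot: [0.988, 1.335, -0.987]
force: [1.9, 3.5, 5.0]
opening: 31.6
```

Request:
step_arm([
  [[-0.05, 0, 0, 0, 0, 0, 0], [-0.1, 0, 0, 0, 0, 0, 0], [-0.1, 0, 0, 0, 0, 0, 0]],
])

```text
clock: 5.7
ee_pos: [488.6, -68.8, 158.7]
tool_rot: [0.988, 1.335, -0.987]
force: [4.0, 1.8, -3.3]
opening: 31.6
```

Request:
step_arm([
  [[-0.05, 0, 0, 0, 0, 0, 0], [-0.1, 0, 0, 0, 0, 0, 0], [-0.1, 0, 0, 0, 0, 0, 0]],
])

```text
clock: 5.95
ee_pos: [488.6, -68.8, 159.2]
tool_rot: [0.988, 1.336, -0.987]
force: [6.2, 2.6, -5.9]
opening: 31.1
```

Request:
step_arm([
  [[-0.05, 0, 0, 0, 0, 0, 0], [-0.1, 0, 0, 0, 0, 0, 0], [-0.1, 0, 0, 0, 0, 0, 0]],
])

```text
clock: 6.2
ee_pos: [488.6, -68.8, 160.0]
tool_rot: [0.988, 1.336, -0.987]
force: [7.1, 1.9, -7.5]
opening: 31.5
```

Request:
step_arm([
  [[-0.05, 0, 0, 0, 0, 0, 0], [-0.1, 0, 0, 0, 0, 0, 0], [-0.1, 0, 0, 0, 0, 0, 0]],
])

```text
clock: 6.45
ee_pos: [488.6, -68.8, 161.0]
tool_rot: [0.988, 1.336, -0.987]
force: [6.9, 2.1, -7.5]
opening: 31.4
```

Request:
step_arm([
  [[-0.1, 0.03, 0, 0, 0, 0, 0], [-0.2, 0.06, 0, 0, 0, 0, 0], [-0.3, 0.1, 0, 0, 0, 0, 0], [-0.4, 0.1, 0, 0, 0, 0, 0], [-0.5, 0.1, 0, 0, 0, 0, 0]],
])

```text
clock: 6.87
ee_pos: [488.6, -68.7, 166.1]
tool_rot: [0.987, 1.337, -0.988]
force: [3.1, -3.4, -13.4]
opening: 31.5
```

Request:
step_arm([
  [[-0.15, 0, 0, 0, 0, 0, 0], [-0.3, 0, 0, 0, 0, 0, 0], [-0.5, 0, 0, 0, 0, 0, 0], [-0.7, 0, 0, 0, 0, 0, 0], [-0.9, 0, 0, 0, 0, 0, 0]],
])

```text
clock: 7.28
ee_pos: [488.6, -68.8, 176.6]
tool_rot: [0.986, 1.336, -0.988]
force: [-0.1, -3.4, -9.7]
opening: 31.5
```

Request:
step_arm([
  [[-0.25, 0, 0, 0, 0, 0, 0], [-0.5, 0, 0, 0, 0, 0, 0], [-0.8, 0, 0, 0, 0, 0, 0], [-1.1, 0, 0, 0, 0, 0, 0], [-1.4, 0, 0, 0, 0, 0, 0], [-1.7, 0, 0, 0, 0, 0, 0], [-2.0, 0, 0, 0, 0, 0, 0], [-2.2, 0, 0, 0, 0, 0, 0], [-2.4, 0, 0, 0, 0, 0, 0], [-2.4, 0, 0, 0, 0, 0, 0]],
])

```text
clock: 8.12
ee_pos: [488.6, -68.7, 200.8]
tool_rot: [0.986, 1.336, -0.988]
force: [-4.3, -3.2, -4.9]
opening: 31.1
```

Run:
```python
from h import *
np.set_printoptions(precision=2,suppress=True)
S=snap('scene');save('scene5',S)
st=env.read_state();print(st['clock'],st['ee_pos'],st['force'],st['opening'])
cv2.imwrite('pics/z5.png',cv2.resize(S['frame'][190:340,220:370,::-1],(600,600),interpolation=cv2.INTER_CUBIC))
```

```text
8.1667 [488.63 -68.75 200.87] [-3.92 -3.35 -4.98] 31.917271202201274
```

View pics/z5.png

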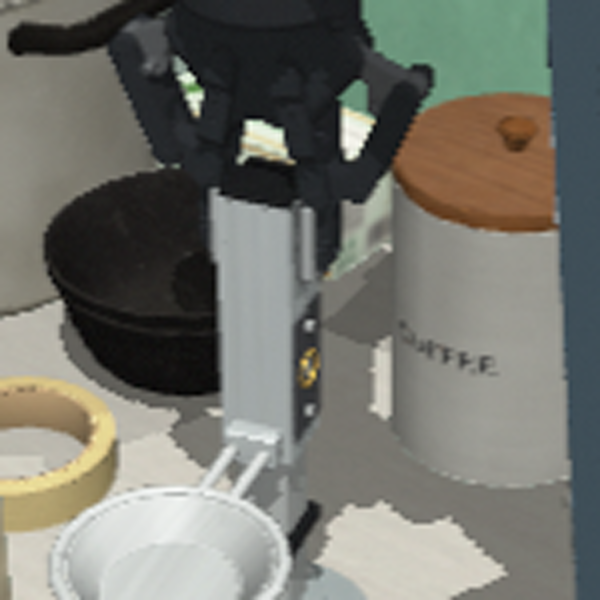

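Request:
step_arm([
  [[-0.15, -0.02, 0, 0, 0, 0, 0], [-0.3, -0.05, 0, 0, 0, 0, 0], [-0.4, -0.07, 0, 0, 0, 0, 0], [-0.5, -0.07, 0, 0, 0, 0, 0], [-0.6, -0.07, 0, 0, 0, 0, 0], [-0.7, -0.07, 0, 0, 0, 0, 0]],
])

```text
clock: 8.67
ee_pos: [488.6, -68.7, 207.4]
tool_rot: [0.987, 1.336, -0.987]
force: [-0.2, -2.8, -8.9]
opening: 31.9
```

Request:
step_arm([
  [[-0.1, 0, 0, 0, 0, 0, 0], [-0.2, 0, 0, 0, 0, 0, 0], [-0.3, 0, 0, 0, 0, 0, 0], [-0.4, 0, 0, 0, 0, 0, 0]],
])

```text
clock: 9.0
ee_pos: [488.6, -68.8, 211.4]
tool_rot: [0.987, 1.336, -0.987]
force: [-0.6, -2.7, -8.8]
opening: 31.6
```

Request:
step_arm([
  [[-0.1, 0, 0, 0, 0, 0, 0], [-0.2, 0, 0, 0, 0, 0, 0], [-0.3, 0, 0, 0, 0, 0, 0], [-0.4, 0, 0, 0, 0, 0, 0]],
])

```text
clock: 9.33
ee_pos: [488.7, -68.8, 215.4]
tool_rot: [0.987, 1.335, -0.987]
force: [-1.0, -1.9, -8.7]
opening: 31.7
```

Request:
step_arm([
  [[-0.07, 0, 0, 0, 0, 0, 0], [-0.14, 0, 0, 0, 0, 0, 0], [-0.21, 0, 0, 0, 0, 0, 0], [-0.28, 0, 0, 0, 0, 0, 0]],
])

```text
clock: 9.67
ee_pos: [488.7, -68.8, 218.5]
tool_rot: [0.987, 1.335, -0.987]
force: [0.3, -1.8, -6.4]
opening: 31.2
```

Request:
step_arm([
  [[-0.06, 0, 0, 0, 0, 0, 0], [-0.12, 0, 0, 0, 0, 0, 0], [-0.18, 0, 0, 0, 0, 0, 0]],
])

```text
clock: 9.92
ee_pos: [488.6, -68.7, 220.0]
tool_rot: [0.987, 1.335, -0.987]
force: [-0.2, -1.4, -7.3]
opening: 31.7
```

Request:
step_arm([
  [[-0.06, 0, 0, 0, 0, 0, 0], [-0.12, 0, 0, 0, 0, 0, 0], [-0.18, 0, 0, 0, 0, 0, 0]],
])

```text
clock: 10.17
ee_pos: [488.6, -68.7, 221.8]
tool_rot: [0.987, 1.335, -0.987]
force: [0.6, -1.7, -6.3]
opening: 31.4
```

Lift 63 mm. Continue in fine steps.

Request:
step_arm([
  [[-0.05, 0, 0, 0, 0, 0, 0], [-0.1, 0, 0, 0, 0, 0, 0], [-0.15, 0, 0, 0, 0, 0, 0]],
])

```text
clock: 10.42
ee_pos: [488.6, -68.7, 223.4]
tool_rot: [0.987, 1.335, -0.987]
force: [-0.1, -0.6, -4.9]
opening: 31.3
```

Request:
step_arm([
  [[-0.05, 0, 0, 0, 0, 0, 0], [-0.1, 0, 0, 0, 0, 0, 0], [-0.1, 0, 0, 0, 0, 0, 0]],
])

```text
clock: 10.67
ee_pos: [488.6, -68.7, 224.3]
tool_rot: [0.987, 1.335, -0.987]
force: [-0.2, -1.5, -5.2]
opening: 31.2
```

Request:
step_arm([
  [[-0.05, 0, 0, 0, 0, 0, 0], [-0.1, 0, 0, 0, 0, 0, 0], [-0.1, 0, 0, 0, 0, 0, 0]],
])

```text
clock: 10.92
ee_pos: [488.6, -68.8, 225.3]
tool_rot: [0.987, 1.335, -0.987]
force: [-0.1, -0.9, -5.4]
opening: 31.1
```

Request:
step_arm([
  [[-0.05, 0, 0, 0, 0, 0, 0], [-0.1, 0, 0, 0, 0, 0, 0], [-0.1, 0, 0, 0, 0, 0, 0]],
])

```text
clock: 11.17
ee_pos: [488.6, -68.8, 226.3]
tool_rot: [0.987, 1.335, -0.987]
force: [0.8, -0.9, -6.0]
opening: 31.4
```

Run:
```python
from h import *
np.set_printoptions(precision=2,suppress=True)
S=snap('scene');save('scene6',S)
st=env.read_state();print(st['clock'],st['ee_pos'],st['force'],st['opening'])
cv2.imwrite('pics/z6.png',cv2.resize(S['frame'][220:320,250:350,::-1],(600,600),interpolation=cv2.INTER_CUBIC))
```

```text
11.2167 [488.64 -68.76 226.3 ] [ 1.02 -0.62 -5.36] 31.543210737678642
```

View pics/z6.png

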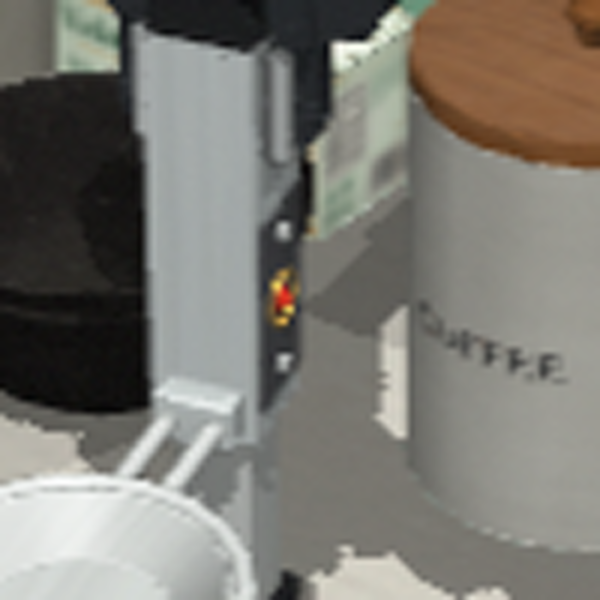

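Request:
step_arm([
  [[-0.05, 0, 0, 0, 0, 0, 0], [-0.05, 0, 0, 0, 0, 0, 0]],
])

```text
clock: 11.38
ee_pos: [488.6, -68.7, 226.8]
tool_rot: [0.987, 1.335, -0.987]
force: [0.9, -1.2, -6.7]
opening: 31.5
```

Request:
step_arm([
  [[-0.05, 0, 0, 0, 0, 0, 0], [-0.05, 0, 0, 0, 0, 0, 0]],
])

```text
clock: 11.55
ee_pos: [488.6, -68.7, 227.3]
tool_rot: [0.987, 1.335, -0.987]
force: [1.4, -0.9, -6.3]
opening: 31.2
```

Run:
```python
from h import *
S=snap('scene');save('scene7',S)
print(env.read_state()['clock'],env.read_state()['force'])
p=[cv2.resize(cv2.imread(f'pics/scene{i}.png')[255:285,285:310],(375,450),interpolation=cv2.INTER_NEAREST) for i in (6,7)]
cv2.imwrite('pics/z7.png',np.hstack(p))
```

```text
11.6 [ 0.25671644 -0.05960917 -7.32986026]
```

View pics/z7.png

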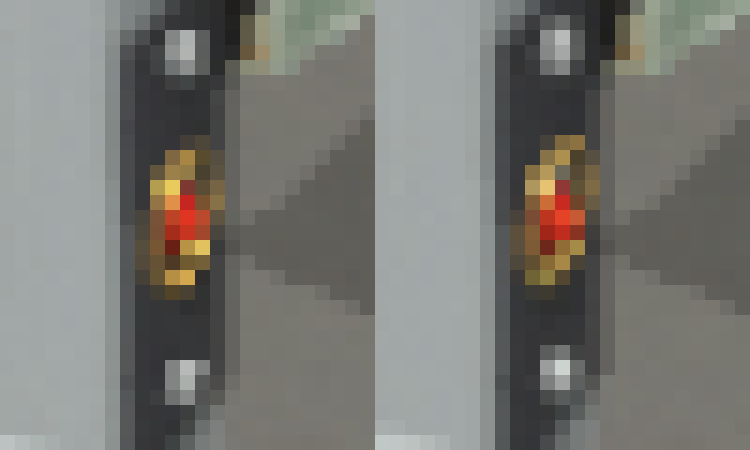

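Request:
step_arm([
  [[-0.05, 0, 0, 0, 0, 0, 0], [-0.05, 0, 0, 0, 0, 0, 0]],
])

```text
clock: 11.77
ee_pos: [488.6, -68.7, 227.8]
tool_rot: [0.987, 1.335, -0.987]
force: [1.6, -0.6, -6.4]
opening: 31.4
```

Request:
step_arm([
  [[-0.05, 0, 0, 0, 0, 0, 0], [-0.05, 0, 0, 0, 0, 0, 0]],
])

```text
clock: 11.93
ee_pos: [488.6, -68.7, 228.1]
tool_rot: [0.987, 1.336, -0.987]
force: [1.7, -1.3, -9.0]
opening: 31.0
```

Request:
step_arm([
  [[-0.04, 0, 0, 0, 0, 0, 0], [-0.04, 0, 0, 0, 0, 0, 0]],
])

```text
clock: 12.1
ee_pos: [488.6, -68.7, 228.3]
tool_rot: [0.987, 1.336, -0.987]
force: [3.0, -0.9, -10.5]
opening: 31.5
```

Request:
step_arm([
  [[0.05, 0, 0, 0, 0, 0, 0], [0.1, 0, 0, 0, 0, 0, 0], [0.15, 0, 0, 0, 0, 0, 0], [0.2, 0, 0, 0, 0, 0, 0], [0.2, 0, 0, 0, 0, 0, 0]],
])

```text
clock: 12.52
ee_pos: [488.6, -68.8, 226.9]
tool_rot: [0.987, 1.335, -0.987]
force: [0.8, 0.1, -4.4]
opening: 31.8
```

Request:
step_arm([
  [[0.05, 0, 0, 0, 0, 0, 0], [0.1, 0, 0, 0, 0, 0, 0], [0.1, 0, 0, 0, 0, 0, 0]],
])

```text
clock: 12.77
ee_pos: [488.6, -68.7, 225.6]
tool_rot: [0.987, 1.335, -0.987]
force: [0.7, 0.7, -3.7]
opening: 31.5
```

Request:
step_arm([
  [[0.05, 0, 0, 0, 0, 0, 0], [0.05, 0, 0, 0, 0, 0, 0]],
])

```text
clock: 12.93
ee_pos: [488.6, -68.8, 225.1]
tool_rot: [0.987, 1.335, -0.987]
force: [0.1, 0.9, -4.3]
opening: 31.6
```

Request:
step_arm([
  [[0.05, 0, 0, 0, 0, 0, 0], [0.05, 0, 0, 0, 0, 0, 0]],
])

```text
clock: 13.1
ee_pos: [488.6, -68.7, 224.5]
tool_rot: [0.987, 1.336, -0.987]
force: [1.9, 0.5, -4.8]
opening: 31.7
```

Request:
step_arm([
  [[0.05, 0, 0, 0, 0, 0, 0], [0.05, 0, 0, 0, 0, 0, 0]],
])

```text
clock: 13.27
ee_pos: [488.6, -68.7, 224.1]
tool_rot: [0.987, 1.336, -0.987]
force: [2.4, -0.4, -4.3]
opening: 31.6
```

Run:
```python
from h import *
S=snap('scene');save('scene8',S)
T=snap('top');save('top8',T)
print(env.read_state()['clock'],env.read_state()['force'],env.read_state()['ee_pos'])
p=[cv2.resize(cv2.imread(f'pics/{n}.png')[255:285,285:310],(375,450),interpolation=cv2.INTER_NEAREST) for n in ('scene7','scene8')]
cv2.imwrite('pics/z8.png',np.hstack(p))
```

```text
13.3667 [ 1.86027307 -0.07372914 -5.07375359] [488.63556455 -68.76072955 224.06137386]
```

View pics/z8.png

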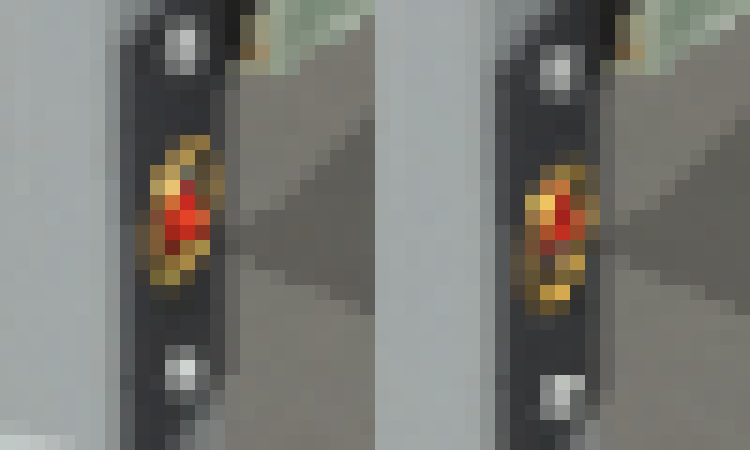

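Request:
step_arm([
  [[0.05, 0, 0, 0, 0, 0, 0], [0.05, 0, 0, 0, 0, 0, 0]],
])

```text
clock: 13.53
ee_pos: [488.6, -68.8, 223.7]
tool_rot: [0.987, 1.335, -0.987]
force: [0.3, 0.6, -3.7]
opening: 31.5
```

Request:
step_arm([
  [[0.05, 0, 0, 0, 0, 0, 0], [0.05, 0, 0, 0, 0, 0, 0]],
])

```text
clock: 13.7
ee_pos: [488.6, -68.7, 223.4]
tool_rot: [0.987, 1.335, -0.987]
force: [0.6, 0.9, -1.8]
opening: 31.6
```

Request:
step_arm([
  [[0.04, 0, 0, 0, 0, 0, 0], [0.04, 0, 0, 0, 0, 0, 0]],
])

```text
clock: 13.87
ee_pos: [488.6, -68.7, 223.1]
tool_rot: [0.987, 1.335, -0.987]
force: [-0.6, 0.5, 1.2]
opening: 31.7
```

Request:
step_arm([
  [[0.03, 0, 0, 0, 0, 0, 0], [0.03, 0, 0, 0, 0, 0, 0]],
])

```text
clock: 14.03
ee_pos: [488.6, -68.7, 222.8]
tool_rot: [0.987, 1.335, -0.987]
force: [-0.6, 1.3, 2.8]
opening: 31.2
```

Run:
```python
from h import *
S=snap('scene');save('scene9',S)
print(env.read_state()['clock'],env.read_state()['force'],env.read_state()['ee_pos'])
p=[cv2.resize(cv2.imread(f'pics/{n}.png')[255:285,285:310],(375,450),interpolation=cv2.INTER_NEAREST) for n in ('scene0','scene9')]
cv2.imwrite('pics/z9.png',np.hstack(p))
```

```text
14.0833 [-1.40855662  1.55962159  2.55236128] [488.66892046 -68.76710687 222.83409904]
```

View pics/z9.png

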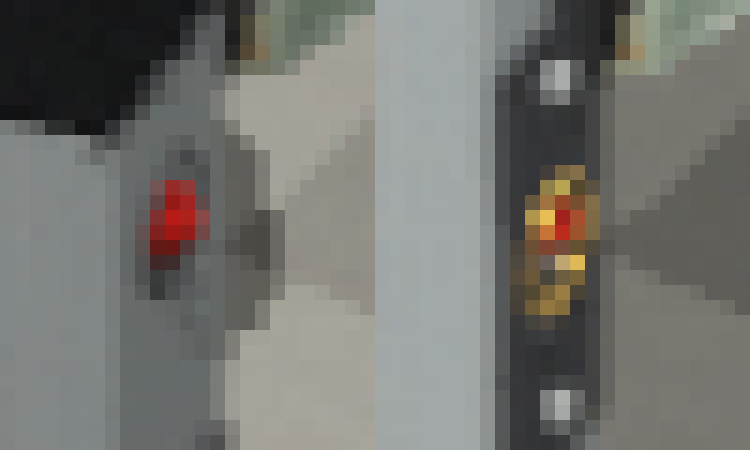

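Request:
step_arm([
  [[-0.1, 0, 0, 0, 0, 0, 0], [-0.2, 0, 0, 0, 0, 0, 0], [-0.3, 0, 0, 0, 0, 0, 0], [-0.38, 0, 0, 0, 0, 0, 0], [-0.38, 0, 0, 0, 0, 0, 0], [-0.38, 0, 0, 0, 0, 0, 0]],
])

```text
clock: 14.58
ee_pos: [488.6, -68.8, 225.9]
tool_rot: [0.987, 1.336, -0.987]
force: [2.8, 0.6, -7.6]
opening: 31.6
```

Run:
```python
from h import *
S=snap('scene');save('scene10',S);T=snap('top');save('top10',T)
print(env.read_state()['clock'],env.read_state()['force'],env.read_state()['ee_pos'])
p=[cv2.resize(cv2.imread(f'pics/{n}.png')[255:285,285:310],(375,450),interpolation=cv2.INTER_NEAREST) for n in ('scene0','scene10')]
cv2.imwrite('pics/z10.png',np.hstack(p))
cv2.imwrite('pics/t10.png',cv2.resize(T['frame'][220:300,220:320,::-1],(750,600),interpolation=cv2.INTER_NEAREST))
```

```text
14.6833 [ 3.83657376 -0.12016553 -7.42902073] [488.62215149 -68.77601986 225.98003507]
```

View pics/z10.png

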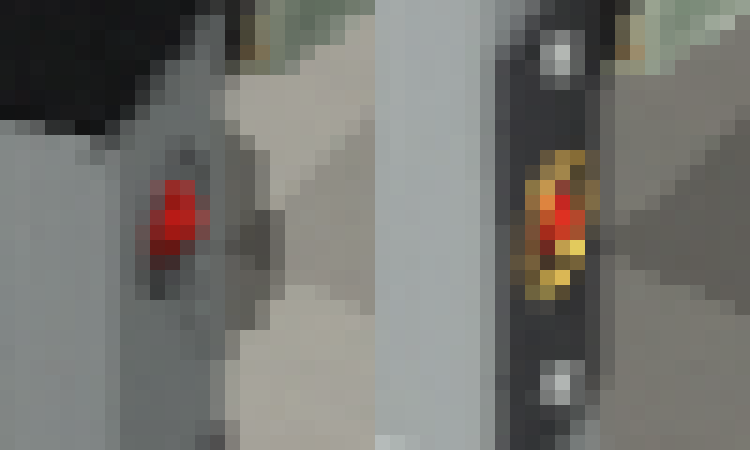

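View pics/t10.png

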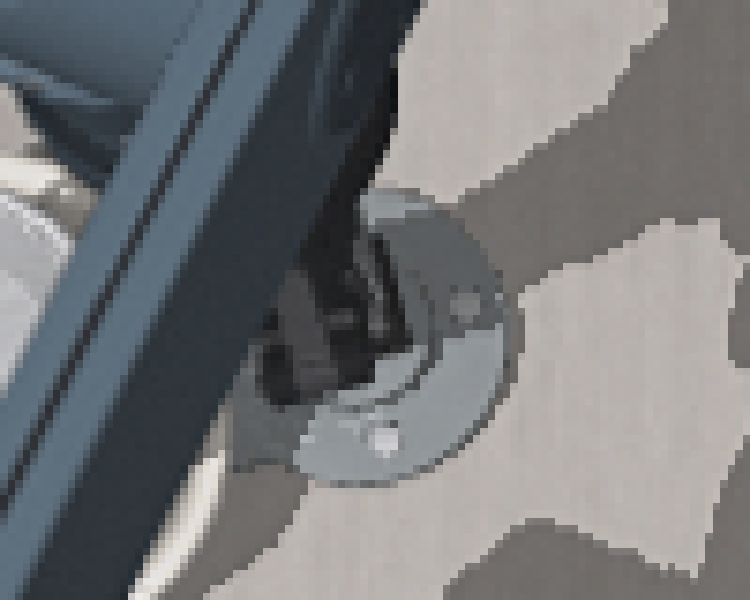

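Run:
```python
from h import *
S=snap('scene')
def pt(l,p=(489.5,-69,np.radians(17.1))):
    c,s=np.cos(p[2]),np.sin(p[2]); return np.array([p[0]+c*l[0]-s*l[1],p[1]+s*l[0]+c*l[1],l[2]])
for x in(-20,-18,-16,-14): print(x,np.array(proj(S,pt([x,0,180]))))
for z in (175,185): print(z,np.array(proj(S,pt([-17.5,0,z]))))
for y in (-5,5): print(y,np.array(proj(S,pt([-17.5,y,180]))))
import scipy.ndimage as n
for k in ('scene0','scene6','scene7','scene8','scene9','scene10'):
    im=cv2.imread(f'pics/{k}.png').astype(float); r=im[:,:,2]-im[:,:,1]-0; m=np.zeros(r.shape,bool); m[262:278,290:304]=1
    red=m&(im[:,:,2]>1.9*im[:,:,1])&(im[:,:,2]>90); v,u=np.nonzero(red); print(k,red.sum(),u.mean(),v.mean(),u.min(),u.max(),v.min(),v.max())
print(env.read_state()['clock'])
```

```text
-20 [298.28398587 268.09457823]
-18 [297.17425724 267.86080457]
-16 [296.06575131 267.62728141]
-14 [294.95846717 267.39400857]
175 [296.90554098 270.26981058]
185 [296.88847052 265.32236655]
-5 [297.961632   266.26927636]
5 [295.82425785 269.34725209]
scene0 12 296.0833333333333 269.0833333333333 295 297 267 271
scene6 9 296.8888888888889 269.22222222222223 296 298 267 271
scene7 9 296.8888888888889 269.22222222222223 296 298 267 271
scene8 7 297.0 269.57142857142856 296 298 268 271
scene9 4 297.25 269.0 297 298 268 270
scene10 9 296.8888888888889 269.22222222222223 296 298 267 271
14.7333
```

Request:
step_arm([
  [[0.1, -0.03, 0, 0, 0, 0, 0], [0.2, -0.03, 0, 0, 0, 0, 0], [0.25, -0.03, 0, 0, 0, 0, 0], [0.25, -0.03, 0, 0, 0, 0, 0]],
])

```text
clock: 15.07
ee_pos: [488.6, -68.8, 223.9]
tool_rot: [0.987, 1.335, -0.986]
force: [4.8, 1.9, -4.4]
opening: 31.6
```

Request:
step_arm([
  [[0.05, 0, 0, 0, 0, 0, 0], [0.07, 0, 0, 0, 0, 0, 0], [0.07, 0, 0, 0, 0, 0, 0]],
])

```text
clock: 15.32
ee_pos: [488.6, -68.8, 223.5]
tool_rot: [0.987, 1.335, -0.986]
force: [3.6, 2.4, -0.8]
opening: 31.3
```

Request:
step_arm([
  [[0.04, 0, 0, 0, 0, 0, 0], [0.04, 0, 0, 0, 0, 0, 0]],
])

```text
clock: 15.48
ee_pos: [488.6, -68.8, 223.2]
tool_rot: [0.987, 1.335, -0.986]
force: [3.5, 3.6, 1.5]
opening: 31.1
```

Request:
step_arm([
  [[0.04, 0, 0, 0, 0, 0, 0], [0.04, 0, 0, 0, 0, 0, 0]],
])

```text
clock: 15.65
ee_pos: [488.6, -68.8, 222.9]
tool_rot: [0.987, 1.335, -0.986]
force: [3.2, 3.2, 2.9]
opening: 31.8
```

Request:
step_arm([
  [[0.04, 0, 0, 0, 0, 0, 0], [0.04, 0, 0, 0, 0, 0, 0]],
])

```text
clock: 15.82
ee_pos: [488.6, -68.8, 222.5]
tool_rot: [0.987, 1.334, -0.986]
force: [3.8, 4.0, 4.6]
opening: 31.5
```

Run:
```python
from h import *
S=snap('scene');save('scene11',S)
for k in ('scene0','scene3','scene10','scene11'):
    im=cv2.imread(f'pics/{k}.png')[266:273,293:301,::-1]; print(k); 
    for r in im: print(' '.join('%3d/%3d/%3d'%tuple(c) for c in r))
print(env.read_state()['clock'])
im=cv2.resize(S['frame'][180:360,200:360,::-1],(640,720)[:2][::1] if 0 else (533,600),interpolation=cv2.INTER_CUBIC);cv2.imwrite('pics/z11.png',im)
```

```text
scene0
103/107/107 102/107/106  93/ 97/ 98  85/ 88/ 89  83/ 87/ 86  77/ 80/ 79 100/104/102  95/ 95/ 90
104/107/107 101/104/105 114/ 84/ 85 150/ 43/ 39 144/ 58/ 56  80/ 83/ 83 100/103/102  97/ 96/ 91
103/106/106  95/ 99/ 99  97/ 68/ 70 149/ 25/ 20 161/ 36/ 34  97/ 75/ 74 101/104/102  96/ 96/ 91
104/107/107  94/ 92/ 93 128/ 47/ 47 184/ 26/ 22 175/ 34/ 28 137/ 73/ 71 100/103/101  96/ 96/ 91
101/105/104  98/ 83/ 82 126/ 33/ 31 160/ 24/ 19 148/ 29/ 25 113/ 72/ 70 100/104/102  89/ 89/ 86
 99/104/103  91/ 81/ 80  97/ 26/ 22 101/ 23/ 19  80/ 57/ 56  91/ 92/ 92  95/ 98/ 96  81/ 80/ 77
 98/103/103  82/ 80/ 80  65/ 40/ 40  62/ 44/ 44  78/ 81/ 80 102/107/106 100/103/101  95/ 94/ 91
scene3
117/122/121 123/128/127 102/106/106 103/107/107 107/112/111  99/102/102 127/130/128 118/118/112
118/121/121 122/126/126 130/ 90/ 91 180/ 53/ 49 171/ 73/ 70 103/106/106 125/129/126 119/119/112
119/121/122 119/123/124 108/ 78/ 81 160/ 28/ 24 177/ 47/ 43 124/ 96/ 95 127/131/128 123/122/117
110/114/114 103/100/ 99 147/ 54/ 55 210/ 34/ 28 194/ 42/ 36 154/ 93/ 91 128/132/129 122/121/117
107/110/111 111/ 90/ 91 150/ 4
[... 925 characters left out ...]
 100/ 98/ 94
scene11
 74/ 75/ 77  55/ 56/ 58  52/ 53/ 55  53/ 52/ 55  55/ 54/ 54  58/ 56/ 54  67/ 66/ 67 100/ 98/ 95
 73/ 74/ 78  56/ 56/ 59  51/ 53/ 55 134/119/ 72 173/152/ 79  87/ 73/ 45  91/ 83/ 66 100/ 99/ 95
 72/ 73/ 76  54/ 55/ 57 101/ 88/ 63 161/113/ 64 158/ 74/ 40 102/ 59/ 40  91/ 82/ 65  99/ 99/ 95
 73/ 74/ 76  56/ 57/ 59 178/151/ 78 229/192/ 86 126/ 35/ 30 137/ 77/ 51 119/101/ 67 100/ 99/ 95
 85/ 86/ 87  56/ 56/ 59 144/114/ 67 213/142/ 71 183/ 41/ 28 150/ 81/ 44 124/104/ 68  92/ 91/ 87
 85/ 88/ 88  73/ 67/ 60 113/ 81/ 55 132/ 74/ 50 123/ 83/ 64 111/ 89/ 51  74/ 67/ 55  84/ 83/ 80
 84/ 87/ 87  77/ 71/ 61 102/ 87/ 64 106/ 97/ 89 156/138/109 169/137/ 71  69/ 68/ 63  99/ 98/ 95
15.8667
```

View pics/z11.png

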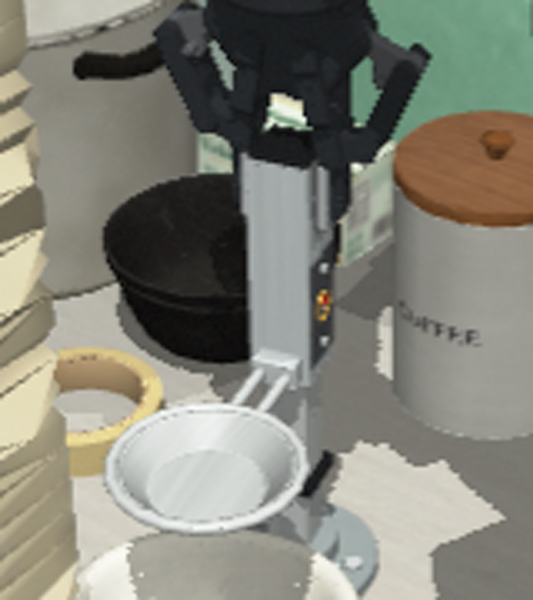

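Request:
step_arm([
  [[-0.1, 0, 0, 0, 0, 0, 0], [-0.2, 0.03, 0, 0, 0, 0, 0], [-0.3, 0.05, 0, 0, 0, 0, 0], [-0.4, 0.05, 0, 0, 0, 0, 0], [-0.46, 0.05, 0, 0, 0, 0, 0], [-0.46, 0.05, 0, 0, 0, 0, 0], [-0.46, 0.05, 0, 0, 0, 0, 0], [-0.46, 0.05, 0, 0, 0, 0, 0]],
])

```text
clock: 16.53
ee_pos: [488.6, -68.8, 225.5]
tool_rot: [0.987, 1.337, -0.987]
force: [5.2, 1.6, -6.3]
opening: 31.4
```

Run:
```python
from h import *
S=snap('scene');save('scene12',S)
s=env.read_state();print(s['clock'],s['force'],s['ee_pos'])
for k in ('scene7','scene12'):
    im=cv2.imread(f'pics/{k}.png')[265:273,293:301,::-1]; print(k); 
    for r in im: print(' '.join('%3d/%3d/%3d'%tuple(c) for c in r))
```

```text
16.5833 [ 4.3783008   2.08715466 -5.85552505] [488.59112972 -68.76047063 225.46285476]
scene7
 73/ 74/ 77  54/ 56/ 58  53/ 54/ 55 136/115/ 72 173/144/ 78  76/ 65/ 44  87/ 79/ 65 101/100/ 96
 72/ 73/ 76  56/ 56/ 58 133/111/ 67 181/153/ 90 108/105/ 89  87/ 74/ 52 115/ 98/ 67 100/ 99/ 95
 72/ 74/ 76  55/ 55/ 58 173/151/ 94 231/194/115 144/ 56/ 53  96/ 82/ 55 126/107/ 69 100/ 99/ 95
 73/ 75/ 77  59/ 57/ 56 127/ 93/ 56 204/109/ 55 200/ 42/ 33 112/ 68/ 43 104/ 92/ 68  99/ 98/ 94
 72/ 74/ 76  73/ 67/ 59 122/ 76/ 54 189/ 53/ 33 228/ 67/ 40 198/ 90/ 53  79/ 74/ 65 101/100/ 96
 85/ 88/ 88  92/ 80/ 61 130/ 92/ 54 161/ 38/ 25 192/ 44/ 30 137/ 51/ 35  63/ 62/ 60  91/ 90/ 87
 84/ 86/ 88  91/ 80/ 62 124/ 91/ 54 109/ 39/ 27 146/108/ 55 165/139/ 72  58/ 58/ 59  84/ 83/ 80
 85/ 87/ 88  78/ 71/ 59  96/ 79/ 49 136/106/ 54 167/136/ 71  74/ 67/ 54  67/ 67/ 67 100/ 99/ 95
scene12
 72/ 73/ 76  55/ 55/ 57  52/ 52/ 54  96/ 83/ 61 163/132/ 69 165/132/ 64  68/ 66/ 63 100/ 99/ 95
 72/ 74/ 77  55/ 56/ 57  65/ 62/ 56 144/121/ 73 177/146/ 81  87/ 75/ 47  90/ 81/ 64  99/ 99/ 94
 72/ 74/ 77  54/ 55/ 58 135/112/ 68 193/144/ 75 141/ 71/ 56  88/ 76/ 53 114/ 97/ 66 101/ 99/ 96
 72/ 74/ 76  57/ 57/ 60 150/110/ 64 226/137/ 64 197/ 40/ 34 117/ 78/ 46 129/108/ 70 100/100/ 96
 73/ 75/ 77  60/ 59/ 57 130/ 93/ 56 207/107/ 53 222/ 48/ 32 180/ 74/ 45 102/ 90/ 68 100/ 99/ 95
 84/ 86/ 87  79/ 71/ 62 120/ 81/ 55 168/ 48/ 29 200/ 62/ 36 163/ 84/ 50  79/ 74/ 66  92/ 89/ 86
 85/ 87/ 87  92/ 81/ 62 125/ 92/ 55 115/ 49/ 43 164/127/ 72 181/154/ 70  56/ 55/ 55  83/ 81/ 79
 85/ 87/ 87  91/ 79/ 61 114/ 92/ 57  65/ 47/ 37  95/ 79/ 49 114/ 95/ 56  67/ 66/ 67 100/ 98/ 94
```

```bash
cat > r.py <<'E'
from h import *
S=snap('scene')
th=np.radians(17.1);ex=np.array([np.cos(th),np.sin(th),0]);ey=np.array([-np.sin(th),np.cos(th),0])
P0=np.array([489.5,-69,0])
u0,v0=290,262;W,H=13,14;ss=6
uu=(np.arange(W*ss)+.5)/ss+u0-.5; vv=(np.arange(H*ss)+.5)/ss+v0-.5
rays=np.zeros((H*ss,W*ss,3))
for i,v in enumerate(vv):
    for j,u in enumerate(uu):
        o,d=ray(S,u,v); rays[i,j]=[d@ex,d@ey,d[2]]
O=np.array(S['origin'])-P0; O=np.array([O@ex,O@ey,O[2]])
def render(dep,plane,zh,sh=(0,0),rd=5,hc=4):
    # sphere cap: base radius 5, height hc, nose at -(20-dep)
    Rs=(25+hc*hc)/(2*hc); cx=-(20-dep)+Rs
    off=np.array([0,sh[0],sh[1]])
    o=O-off; D=rays
    # intersection with face plane
    t=(plane-o[0])/D[...,0]; hp=o+t[...,None]*D
    inhole=(hp[...,1]**2+(hp[...,2]-zh)**2)<6.5**2
    tin=((plane+ (4 if plane<-17 else 2.5))-o[0])/D[...,0]
    c=np.array([cx,0,180]); oc=o-c; b=(D*oc).sum(-1); disc=b*b-(oc@oc-Rs**2)
    ts=np.where(disc>0,-b-np.sqrt(np.maximum(disc,0)),1e9)
    sp=o+ts[...,None]*D; r=np.hypot(sp[...,1],sp[...,2]-180); ok=(disc>0)&(r<=5)&(sp[...,0]<=-(20-dep)+hc+.01); ts=np.where(ok,ts,1e9)
    # cylinder
    A=D[...,1]**2+D[...,2]**2;B=D[...,1]*o[1]+D[...,2]*(o[2]-180);C=o[1]**2+(o[2]-180)**2-25
    q=B*B-A*C; tc=np.where(q>0,(-B-np.sqrt(np.maximum(q,0)))/A,1e9); cp=o+tc[...,None]*D
    tc=np.where((cp[...,0]>-(20-dep)+hc)&(q>0),tc,1e9)
    tb=np.minimum(ts,tc)
    red=(tb<1e8)&((tb<t)|inhole)
    return red.reshape(H,ss,W,ss).mean((1,3))
def obs(k):
    im=cv2.imread(f'pics/{k}.png').astype(float)[v0:v0+H,u0:u0+W,::-1]
    return np.clip((im[...,0]/np.maximum(im[...,1],1)-1.35)/1.6,0,1)
E
python3 - <<'E'
from r import *
np.set_printoptions(precision=1,suppress=True,linewidth=150)
o0=(obs('scene0')+obs('scene3'))/2
best=None
for a in np.arange(-6,6.1,1):
  for b in np.arange(-6,6.1,1):
    e=((render(0,-16,180,(a,b))-o0)**2).sum()
    if best is None or e<best[0]: best=(e,a,b)
print(best); sh=best[1:]
print(o0[4:11,3:10]);print(render(0,-16,180,sh)[4:11,3:10])
for k in ('scene7','scene10','scene12','scene11'):
    o=obs(k);print(k,o.sum()); print(o[4:11,3:10])
    # ring center offset guess
    zc={'scene7':181.2,'scene10':180,'scene12':179.5,'scene11':176.7}[k]
    for d in (0,1,2,3,4,5):
        best=min((((render(d,-17.5,zc+dz,sh)-o)**2).sum(),dz) for dz in(-1.5,0,1.5)); print(d,best,render(d,-17.5,zc+best[1],sh).sum())
print(render(0,-17.5,180,sh)[4:11,3:10]);print(render(3,-17.5,180,sh)[4:11,3:10])
E
```

```text
(np.float64(2.150193098411722), np.float64(2.0), np.float64(-2.0))
[[0.  0.  0.  0.  0.  0.  0. ]
 [0.  0.  0.  1.  0.7 0.  0. ]
 [0.  0.  0.  1.  1.  0.  0. ]
 [0.  0.  0.9 1.  1.  0.3 0. ]
 [0.  0.  1.  1.  1.  0.1 0. ]
 [0.  0.  1.  1.  0.  0.  0. ]
 [0.  0.  0.2 0.  0.  0.  0. ]]
[[0.  0.  0.  0.2 0.  0.  0. ]
 [0.  0.  0.4 1.  0.7 0.  0. ]
 [0.  0.  0.8 1.  1.  0.3 0. ]
 [0.  0.  1.  1.  1.  0.5 0. ]
 [0.  0.2 1.  1.  1.  0.4 0. ]
 [0.  0.3 1.  1.  0.8 0.  0. ]
 [0.  0.1 0.6 0.5 0.1 0.  0. ]]
scene7 8.762237863222191
[[0.  0.  0.  0.  0.  0.  0. ]
 [0.  0.  0.  0.  0.8 0.  0. ]
 [0.  0.  0.  0.3 1.  0.2 0. ]
 [0.  0.  0.2 1.  1.  0.5 0. ]
 [0.  0.  0.  1.  1.  0.8 0. ]
 [0.  0.  0.  0.9 0.  0.  0. ]
 [0.  0.  0.  0.  0.  0.  0. ]]
0 (np.float64(1.8348872963661278), -1.5) 11.63888888888889
1 (np.float64(2.063355553327032), -1.5) 8.38888888888889
2 (np.float64(3.5593067471948916), -1.5) 5.472222222222221
3 (np.float64(5.639912275430389), -1.5) 2.777777777777778
4 (np.float64(6.870534344449721), 0) 1.277777777777778
5 (np.float64(7.526831515769194), 1.5) 0.16666666666666666
scene10
[... 1441 characters left out ...]
444444444443
1 (np.float64(1.731801022023396), -1.5) 5.722222222222223
2 (np.float64(1.7957918846429544), -1.5) 2.472222222222222
3 (np.float64(2.5931843227628177), -1.5) 0.5
4 (np.float64(2.5592649867601485), -1.5) 0.0
5 (np.float64(2.5592649867601485), -1.5) 0.0
[[0.  0.  0.  0.  0.  0.  0. ]
 [0.  0.  0.  0.5 0.7 0.  0. ]
 [0.  0.  0.  0.9 1.  0.3 0. ]
 [0.  0.  0.1 1.  1.  0.5 0. ]
 [0.  0.  0.3 1.  1.  0.4 0. ]
 [0.  0.  0.4 1.  0.8 0.  0. ]
 [0.  0.  0.3 0.5 0.1 0.  0. ]]
[[0.  0.  0.  0.  0.  0.  0. ]
 [0.  0.  0.  0.1 0.  0.  0. ]
 [0.  0.  0.  0.6 0.  0.  0. ]
 [0.  0.  0.1 0.8 0.  0.  0. ]
 [0.  0.  0.3 0.6 0.  0.  0. ]
 [0.  0.  0.2 0.1 0.  0.  0. ]
 [0.  0.  0.  0.  0.  0.  0. ]]
```

Request:
step_arm([
  [[0.06, 0.02, 0, 0, 0, 0, 0], [0.12, 0.05, 0, 0, 0, 0, 0], [0.18, 0.06, 0, 0, 0, 0, 0], [0.22, 0.06, 0, 0, 0, 0, 0], [0.24, 0.06, 0, 0, 0, 0, 0], [0.24, 0.06, 0, 0, 0, 0, 0]],
])

```text
clock: 17.13
ee_pos: [488.6, -68.8, 223.8]
tool_rot: [0.986, 1.337, -0.988]
force: [-0.9, -1.2, -3.9]
opening: 31.4
```

Request:
step_arm([
  [[0.04, 0, 0, 0, 0, 0, 0], [0.04, 0, 0, 0, 0, 0, 0]],
])

```text
clock: 17.3
ee_pos: [488.6, -68.7, 223.5]
tool_rot: [0.986, 1.337, -0.988]
force: [-3.4, -1.5, -2.3]
opening: 31.3
```

Request:
step_arm([
  [[0.04, -0.04, 0, 0, 0, 0, 0], [0.04, -0.04, 0, 0, 0, 0, 0]],
])

```text
clock: 17.47
ee_pos: [488.7, -68.8, 223.4]
tool_rot: [0.987, 1.336, -0.987]
force: [-3.4, 0.0, -2.1]
opening: 30.9
```

Request:
step_arm([
  [[0.02, 0, 0, 0, 0, 0, 0], [0.02, 0, 0, 0, 0, 0, 0], [0.02, 0, 0, 0, 0, 0, 0]],
])

```text
clock: 17.72
ee_pos: [488.7, -68.7, 223.1]
tool_rot: [0.986, 1.336, -0.987]
force: [-4.9, -1.1, 0.6]
opening: 31.6
```

Run:
```python
from r import *
np.set_printoptions(precision=1,suppress=True,linewidth=150)
s=env.read_state();print(s['clock'],s['force'],s['ee_pos']);save('scene13',S)
o=obs('scene13');print(o.sum());print(o[4:11,3:10])
```

```text
17.7667 [-5.4 -0.6  0.6] [488.6 -68.7 223.1]
5.010698124488596
[[0.  0.  0.  0.  0.  0.  0. ]
 [0.  0.  0.  0.  0.  0.  0. ]
 [0.  0.  0.  0.1 1.  0.1 0. ]
 [0.  0.  0.  0.  1.  0.5 0. ]
 [0.  0.  0.  0.3 1.  0.4 0. ]
 [0.  0.  0.1 0.5 0.1 0.  0. ]
 [0.  0.  0.  0.  0.  0.  0. ]]
```

Request:
step_arm([
  [[0, 0, 0, 0, 0, 0, 0.42]],
])

```text
clock: 17.85
ee_pos: [489.5, -68.6, 223.2]
tool_rot: [0.987, 1.335, -0.985]
force: [-0.3, 1.1, 0.2]
opening: 35.6
```

Request:
step_arm([
  [[0, 0, 0, 0, 0, 0, 0.45], [0, 0, 0, 0, 0, 0, 0.47], [0, 0, 0, 0, 0, 0, 0.47]],
])

```text
clock: 18.1
ee_pos: [489.6, -68.6, 223.2]
tool_rot: [0.987, 1.335, -0.986]
force: [-0.6, 0.8, 0.5]
opening: 40.2
```

Run:
```python
from r import *
np.set_printoptions(precision=1,suppress=True,linewidth=150)
s=env.read_state();print(s['clock'],s['force'],s['ee_pos'],s['opening']);save('scene14',S)
o=obs('scene14');print(o.sum());print(o[4:11,3:10])
cv2.imwrite('pics/z14.png',cv2.resize(S['frame'][200:320,230:350,::-1],(600,600),interpolation=cv2.INTER_CUBIC))
```

```text
18.15 [ 0.1 -0.1  0.2] [489.4 -68.6 223.2] 40.348178321085435
4.921863959307567
[[0.  0.  0.  0.  0.  0.  0. ]
 [0.  0.  0.  0.  0.  0.  0. ]
 [0.  0.  0.  0.1 0.9 0.2 0. ]
 [0.  0.  0.  0.  1.  0.5 0. ]
 [0.  0.  0.  0.2 1.  0.4 0. ]
 [0.  0.  0.1 0.5 0.1 0.  0. ]
 [0.  0.  0.  0.  0.  0.  0. ]]
```

View pics/z14.png

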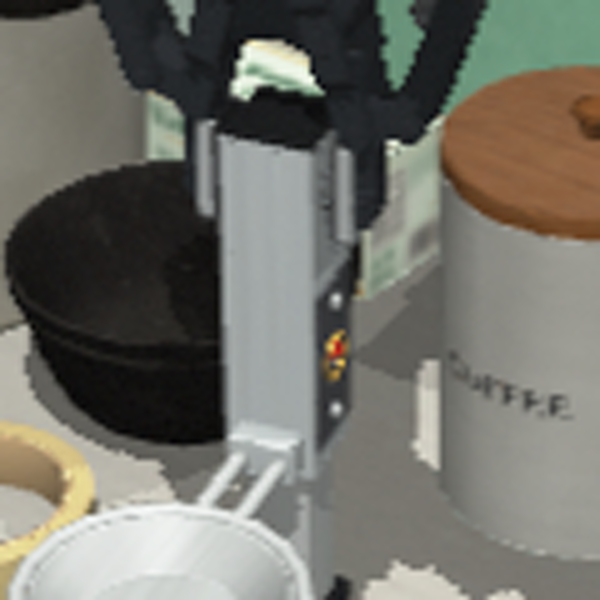

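Request:
step_arm([
  [[0, 0, 0, 0, 0, 0, 0.6], [0, 0, 0, 0, 0, 0, 0.7], [0, 0, 0, 0, 0, 0, 0.7], [-0.7, 0, 0, 0, 0, 0, 0.7], [-2, 0, 0, 0, 0, 0, 0.7], [-4, 0, 0, 0, 0, 0, 0.7], [-6.5, 0, 0, 0, 0, 0, 0.7], [-9, 0, 0, 0, 0, 0, 0.7], [-10, 0, 0, 0, 0, 0, 0.7], [-10, 0, 0, 0, 0, 0, 0.7]],
])

```text
clock: 18.98
ee_pos: [490.2, -69.1, 326.0]
tool_rot: [0.987, 1.33, -0.985]
force: [-0.4, 0.1, -0.5]
opening: 59.8
```

Run:
```python
from r import *
np.set_printoptions(precision=1,suppress=True,linewidth=150)
T=snap('top');save('top15',T)
for n in ('grip','plate_face','pale_bowl'):
    for d in env.place_of(n,'top')[:1]: print(n,d['confidence'],w(T,d['position']))
S2=snap('scene');save('scene15',S2)
for n in ('grip','plate_face','pale_bowl','button'):
    for d in env.place_of(n,'scene')[:1]: print(n,d['confidence'],w(S2,d['position']))
s=env.read_state();print(s['clock'],s['force'],s['ee_pos'],s['opening'])
o=obs('scene15');print(o.sum());print(o[4:11,3:10])
cv2.imwrite('pics/z15.png',np.hstack([cv2.resize(S2['frame'][180:380,200:360,::-1],(400,500),interpolation=cv2.INTER_CUBIC),cv2.resize(T['frame'][200:320,170:290,::-1],(400,500)[:1]+(400,)).repeat(1,0) if 0 else cv2.resize(T['frame'][200:325,180:280,::-1],(400,500),interpolation=cv2.INTER_CUBIC)]))
```

```text
grip 0.72 [486.6 -65.5 244.2]
plate_face 0.74 [470.1 -72.4 185.5]
pale_bowl 0.62 [453.9  36.6  11.6]
grip 0.89 [490.3 -71.1 244.1]
plate_face 0.62 [472.1 -72.6 178. ]
pale_bowl 0.88 [458.7  36.4   7.4]
19.4833 [0.3 0.1 0.1] [488.8 -68.6 322.4] 59.58992124065276
4.8197309661584855
[[0.  0.  0.  0.  0.  0.  0. ]
 [0.  0.  0.  0.  0.  0.  0. ]
 [0.  0.  0.  0.1 0.8 0.1 0. ]
 [0.  0.  0.  0.  1.  0.5 0. ]
 [0.  0.  0.  0.2 1.  0.4 0. ]
 [0.  0.  0.1 0.5 0.1 0.  0. ]
 [0.  0.  0.  0.  0.  0.  0. ]]
```

View pics/z15.png

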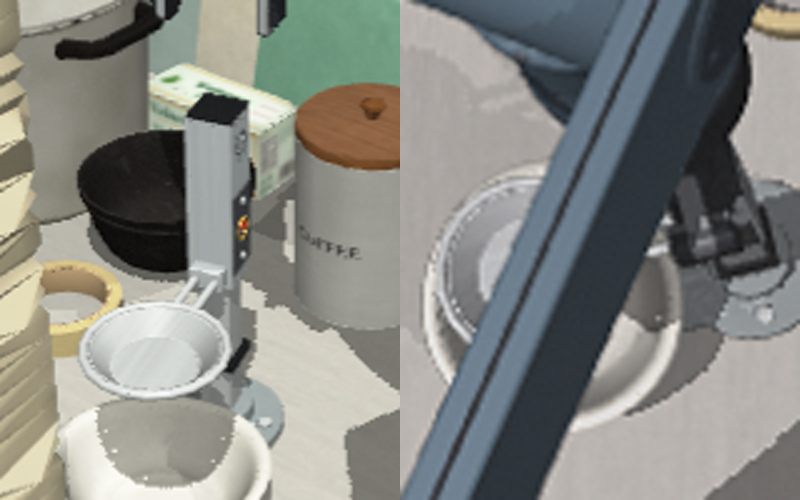

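```bash
python3 -c "
from station import env
print(env.finish_job())"
```

```text
the job is handed in; nothing more can be done
None
```

The sleeve is raised about 64–65 mm, the button shows red in the plate's hole, and the sleeve held up by itself for about 1.5 s before I handed the job in. It took about 19.5 s of the 45 s.

I pinched the sleeve across its upper hole to press the button in, then lifted it slowly while watching the wrist force. I felt a stop above and below the plate's hole, let the weight settle onto the button, opened the fingers and backed straight up, clear of everything.

**Forces:** the most I put on the button was about 10 N while testing that it held. The largest vertical force measured on the tool was about 13 N, during the first part of the lift.

**Other things:** the pale bowl was found in the same place to within about 3 mm. I did not measure the other objects again; the black bowl and tape roll looked unmoved in the last picture, and the arm never went near the rest.

**Checks that disagreed:**
- **Play:** the sleeve moved freely about 3–4 mm between the two stops, against the 3 mm expected. The stops also felt a little soft.
- **Button:** at rest it looks roughly 1 mm less proud than my model of a fully popped button. At this picture resolution I cannot say whether that is real.

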